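# Hold a hand-held meter home in its sprung dock

### The job

Fold the dock's clear front flap down flat, then set the white hand-held meter in the middle of the dock's charging pad, screen up, flat end towards the contact fence and sloped end towards the flap. Then push diagonally, forward and down, on the meter so that it presses the sprung contact bar fully back into the fence and the sprung pad fully down into the deck at the same time, and finish while still holding it there: letting go would let the springs push it out. Leave the flap down, and leave the case, the cup and the vial where they stand.

Things in the scene. Friction and masses are not known exactly. Their poses are not given: they have to be found in the camera images.
- dock: Grey meter dock fixed to the table. Origin under its deck's centre at table height; +x to the fence at its back (away from the robot at yaw 0), y along the fence. Deck 160 (x) by 150 (y) mm, top 8 mm above the table. Fence 150 mm wide, top at 70 mm, inner face at x = +66 mm. Two side cheeks, 6 mm thick, tops 30 mm above the table, inner faces at y = +-69 mm. The flap closes its front.
- pad_mid (a point): Centre of the top of the charging pad when it is not pressed, 13 mm above the table, at dock x = +12 mm, y = 0. The pad is a dark rubber plate with a blue centre, 92 mm (x) by 56 mm (y).
- contact_bar (a joint): How far the contact bar in the fence is pushed in (m): 0 free, 6 mm proud of the fence (its face at dock x = +60 mm); 0.006 flush. Blue with brass contacts, 44 mm wide (y), 12 mm high, centre 24 mm above the table, at dock y = 0. Sprung: about 2 N to start it, 6.3 N fully in; springs out again when not pushed.
- charge_pad (a joint): How far the charging pad is pressed down (m): 0 free, its top 5 mm above the deck; 0.004 fully down. Sprung: about 4.5 N to start it, so the meter's weight (about 2 N) alone leaves it up, and 8.5 N fully down; springs up again when not pressed.
- flap (a joint): Angle of the dock's front flap (rad): 0 upright, closed; 1.55 flat on the table in front of the dock, away from the fence. Hinged at its bottom along dock y. Clear sheet 6 mm thick, 128 mm wide, with a green rail 10 mm thick, 12 mm high along its top. Slightly stiff near upright; falls open by itself beyond about 0.3 rad. Starts at 0 to 0.12 rad.
- flap_hinge (a point): Middle of the flap's hinge line: dock x = -80 mm, y = 0, 6 mm above the table.
- flap_top (a point): Middle of the flap's top edge, 66 mm from the hinge line; 72 mm above the table when upright.
- meter_center (a point): Centre (half-way up) of the loose white hand-held meter, screen up on the table left or right of the dock: dark screen, blue band, 96 mm long (x), 58 mm wide (y), 34 mm high (z up), 0.18 to 0.28 kg. Flat end at +x, 48 mm from the centre. The -x end is a 45 degree slope with a grey thumb pad, from the top edge at x = -22 mm down to x = -48 mm, 8 mm above the underside.
- slope_mid (a point): Middle of the meter's slope (the thumb pad): 35 mm from its centre towards -x, 21 mm above its underside. The slope faces -x and up at 45 degrees, same axes as the meter.
- case_center (a point): Centre of the dark teal lancet case, loose, 105 by 60 by 26 mm, on the other side of the dock than the meter. Leave it alone.
- cup: Loose white lidded specimen cup with orange cap, 58 mm across, 62 mm high, origin under its centre, to the left (+y) of the dock. Leave it alone.
- vial: Loose small white strip vial with blue cap, 36 mm across, 52 mm high, origin under its centre, to the right (-y) of the dock. Leave it alone.
There are look-alikes about, which are no part of the job. There is more than one size of the dock; the one meant has the size given above. Leave any orange look-alike of the part that bears meter_center alone.

How it is judged:
By the outcome, as a careful person would: the job done as asked, in the order asked, and still so for the second after the job is handed in, while the arm keeps its last pose, push and grip.
It also fails if it takes over 61 s, if anything falls off the work surface, if the arm or the gripper's body presses on something with over 40 N, if the wrist force passes 120 N, or if a joint passes its speed limit or range.

### The arm

A 6-joint arm with a two-finger parallel gripper is mounted at the origin on the work surface. World frame = base frame: x ahead of the robot, y to its left, z up, the work surface at z = 0. Lengths are in m, angles in rad, forces in N, time in s.
With the tool pointing down it reaches from about 0.3 to 0.875 m from the base axis. Payload 6.4 kg.
Tool frame: the origin (TCP) lies midway between the tips of the shut fingers; the grasp point (between the pads) lies ctrl.grip_point_offset behind it (ctrl.grip_point_offset is the distance from the TCP to the grasp point, in m); z points along the fingers, y is the direction in which the jaws open and shut (so a half turn about z gives the same grasp; the last joint's range is limited). The gripper opens to 85 mm and grips with 20 to 120 N. Pads are 22 mm wide; open, the fingers measure 114 mm over their backs; the gripper's body (76 mm by 85 mm) begins 54 mm behind the grasp point. The pads swing forward as they close: fully open they stand 13 mm farther back than shut.
Start: joints at [1.028, 0.181, 1.607, -0, 1.354, -0.206], TCP at [0.19, 0.543, 0.201] pointing down, gripper open.
Joint ranges: [-2.99, 2.99], [-0.89, 2.07], [0.3, 2.58], [-1.14, 4.28], [0, 2.63], [-3.12, 3.12]. Speed limits (rad/s): [2.57, 2.57, 3.01, 3.14, 3.14, 3.14].

### API

Orientations are given as a unit quaternion [w, x, y, z].
In Python, from bench import ctrl, viewer gives the robot as it stands.
- The arm moves only by the shell command python3 -m handwheel 'ROWS' [OPENING]. ROWS is JSON, a list of rows, each an object with "travel": the shift along the tool's x, y, z as a fraction of full scale, a list of three; "dr": the turn, a rotation vector about the tool's x, y, z as a fraction of full scale, a list of three. A call has 1 to 20 rows; each row shifts and turns the pose as measured when the row begins, along the tool's axes as they then stand; what a row does not reach is not made up. Full scale, the value 1, is 150 mm for a shift and 30 degrees for a turn. A row lasts 1/12 s, in which the tool goes at most 41.7 mm and 7.16 degrees, less where a joint would pass 70% of its speed; a pose out of reach is approached as far as the arm can. A call with a number of a shift or a turn outside -1 to 1 is refused whole. A call with a gripper value outside its range is refused whole. OPENING is the opening, from -1 (shut) to 1 (fully open), set as the call begins (- or left out, the last holds). The fingers move at their own pace and stop on an object; the grip force is fixed at half the most. Time passes only in rows, so rows that do not move let the fingers close. It gives the time, the measured TCP pose, the force and the opening at its end, in the units of the state.
- ctrl.get_obs(): the state, without advancing time (a new reading comes with each control period).
- viewer.camera(name): name is "scene" or "top" or "wrist"; returns the picture (480x640x3 uint8, red, green, blue); there is no depth.
- viewer.get_calibration(name): a dict with "camera_matrix" (3x3 intrinsics, pixels), "R" (3x3) and "t" (3): a world point X has camera coordinates R X + t. Camera axes: x right, y down, z forward; pixel columns grow to the right and rows downward; lengths in m; the calibration is good to about 2 mm. A picture is of the moment at which its call begins: read the wrist's pose just before it. get_calibration takes no time and is no camera call; for the wrist camera it gives the pose at the moment of the call.
- ctrl.hand_in(): hands the job in, once; it reports no verdict.
The state is a dict: "time_s": time; "q": joint angles; "dq": joint speeds; "joint_efforts": joint torques, N m; "eef_pos": TCP position; "eef_rot": TCP orientation; "wrist_force": force on the tool from outside, world axes, zero at the start; "torque": the same for the moment, N m; "opening": opening from 0.0 (shut) to 1.0 (fully open).
Only numpy, scipy, OpenCV 4.12 (cv2) and the standard library are available. Lean on these libraries where they do the work, as an engineer would, in place of code of your own. Each camera call takes 0.05 s, during which the arm holds its last target. There are 200 camera calls.

## Working session

There is one attempt and no reset: what is moved stays moved. The work goes in short steps, Python scripts to look and compute and a shell command to move; the robot and the scene stay as the last step left them, time stands still between calls to the robot, and variables do not carry over. Pictures are saved under pics/ and viewed, about 8 in all and at most 12, crops included, and the job is handed in when it is done.

```bash
mkdir -p pics; ls; python3 - <<'E'
from bench import ctrl, viewer
import cv2
for n in ["top","scene"]:
    im=viewer.camera(n); cv2.imwrite(f"pics/{n}0.png",im[:,:,::-1])
    c=viewer.get_calibration(n); print(n,c)
o=ctrl.get_obs(); print(o, ctrl.grip_point_offset)
E
```

```text
pics
top {'camera_matrix': array([[608.91946052,   0.        , 322.85792199],
       [  0.        , 608.91946052, 237.67308959],
       [  0.        ,   0.        ,   1.        ]]), 'R': array([[-0.02051361, -0.99954729,  0.0220092 ],
       [-0.99918994,  0.01973402, -0.03507187],
       [ 0.03462166, -0.02271083, -0.99914241]]), 't': array([-0.0668553 ,  0.43152858,  1.20775892])}
scene {'camera_matrix': array([[567.83428483,   0.        , 323.59440455],
       [  0.        , 567.83428483, 235.77609343],
       [  0.        ,   0.        ,   1.        ]]), 'R': array([[-0.8417798 ,  0.53967991, -0.01234358],
       [ 0.45290215,  0.69361391, -0.56016014],
       [-0.2937455 , -0.47712192, -0.82829237]]), 't': array([ 0.41681849, -0.11647369,  1.25166522])}
{'time_s': 0.1, 'q': array([ 1.02768421e+00,  1.81480603e-01,  1.60789085e+00,  1.51023781e-05,
        1.35381388e+00, -2.06308492e-01]), 'dq': array([-0.00101914, -0.00189072, -0.00303039, -0.00156618,  0.00040422,
        0.00077536]), 'joint_efforts': array([-3.96482765e-04, -4.45873654e+01, -3.52240241e+01, -3.92367747e-04,
        4.08955151e-03, -2.48233476e-05]), 'eef_pos': array([0.18971995, 0.5422286 , 0.20037479]), 'eef_rot': array([-2.98324611e-04,  1.67608538e-01,  9.85853307e-01, -7.38387873e-04]), 'wrist_force': array([0.22562721, 0.50573047, 0.56846808]), 'torque': array([0.00087244, 0.01941605, 0.00743056]), 'opening': 1.0012373434361481} 0.0187
```

View pics/top0.png

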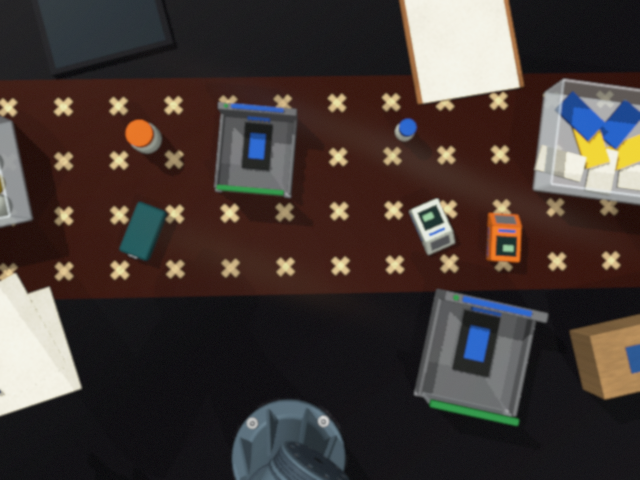

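View pics/scene0.png

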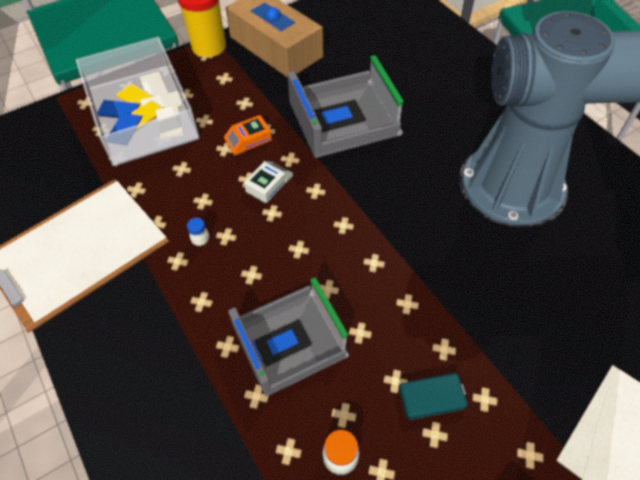

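The dock at about (257,148) in the top view stands between the case and cup and the vial and meter. A larger dock sits at (480,350). I'll enlarge to measure.

```bash
python3 - <<'E'
import cv2,numpy as np
im=cv2.imread("pics/top0.png")
a=cv2.resize(im[90:205,200:310],None,fx=5,fy=5,interpolation=cv2.INTER_CUBIC)
b=cv2.resize(im[190:265,400:465],None,fx=4,fy=4,interpolation=cv2.INTER_CUBIC)
c=np.zeros((575,810,3),np.uint8); c[:575,:550]=a; c[:300,550:810]=b
cv2.imwrite("pics/crop0.png",c[:,:800])
E
```

```text
(no output)
```

View pics/crop0.png

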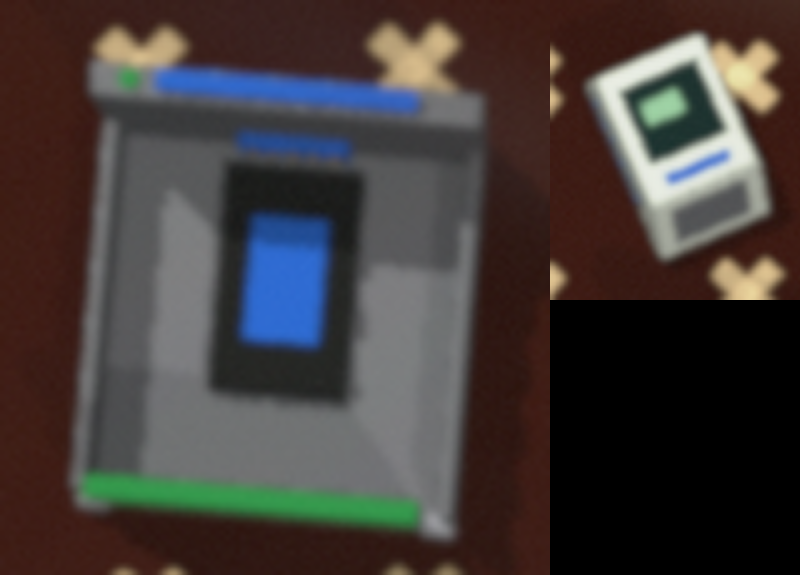

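```bash
cat > h.py <<'E'
import numpy as np, cv2
from bench import ctrl, viewer
from scipy.spatial.transform import Rotation as R
def ray(c,p,z):
    K,Rm,t=c["camera_matrix"],np.array(c["R"]),np.array(c["t"])
    d=Rm.T@np.linalg.inv(K)@np.array([p[0],p[1],1.]); o=-Rm.T@t
    return o+d*(z-o[2])/d[2]
def proj(c,X):
    v=c["R"]@np.array(X,float)+c["t"]; v=c["camera_matrix"]@v; return v[:2]/v[2]
def pose():
    o=ctrl.get_obs(); q=o["eef_rot"]; return o, np.array(o["eef_pos"]), R.from_quat([q[1],q[2],q[3],q[0]])
def goto(pt,x_dir=None,Rt=None):
    "travel (tool axes, units of 150mm) and dr (units of 30 deg) to get to pose"
    o,p,r=pose(); tr=r.inv().apply(np.array(pt)-p)/.15
    s=f"travel {np.round(tr,3)}"
    if Rt is not None: s+=f" dr {np.round((r.inv()*Rt).as_rotvec(degrees=True)/30,3)}"
    print(s)
E
python3 - <<'E'
from h import *
c=viewer.get_calibration("top")
f=lambda x,y:ray(c,((x)/5+200,(y)/5+90),.013)
P=[f(225,163),f(362,178),f(348,405),f(210,390)]
print("pad",np.round(P,4), "mid",np.mean(P,0),"L",np.linalg.norm(P[0]-P[3]),"W",np.linalg.norm(P[0]-P[1]))
ax=(P[0]+P[1]-P[2]-P[3]);print("yaw",np.degrees(np.arctan2(ax[1],ax[0])))
g=lambda x,y,z:ray(c,((x-550)/4+400,y/4+190),z)
A=[g(592,85,.034),g(703,35,.034)];B=[g(665,262,.008),g(770,213,.008)]
print(np.round(A+B,4)); a=np.mean(A,0);b=np.mean(B,0);d=a-b;print("meter",(a+b)/2,"L",np.linalg.norm(d[:2]),np.linalg.norm(A[0]-A[1]),"yaw",np.degrees(np.arctan2(d[1],d[0])))
for q in [(457,308),(498,320),(493,376),(454,372)]: print(ray(c,q,.013))
yaw=np.arctan2(ax[1],ax[0]); 
for n,s in [("green rail",(85,487)),("green rail r",(418,513))]: print(n,ray(c,(s[0]/5+200,s[1]/5+90),.072))
print("case",ray(c,(143,231),.026),"cup",ray(c,(139,134),.062),"vial",ray(c,(407,127),.052),"orange",ray(c,(504,236),.034))
cw=viewer.get_calibration("wrist");o,p,r=pose();print("wristcam in tool",r.inv().apply(-cw["R"].T@cw["t"]-p), r.inv().as_matrix()@cw["R"].T, cw["camera_matrix"])
E
```

```text
pad [[0.6629 0.0753 0.013 ]
 [0.656  0.0208 0.013 ]
 [0.565  0.028  0.013 ]
 [0.5719 0.0828 0.013 ]] mid [0.61395186 0.05173854 0.013     ] L 0.09127261468044136 W 0.05495167296001896
yaw -4.585344048745334
[[ 0.4777 -0.2482  0.034 ]
 [ 0.5013 -0.3036  0.034 ]
 [ 0.3902 -0.2869  0.008 ]
 [ 0.4137 -0.3405  0.008 ]]
meter [ 0.44573    -0.29477996  0.021     ] L 0.09542088390199087 0.06022630544791603 yaw 23.366219843349597
[ 0.28458258 -0.33963267  0.013     ]
[ 0.25893364 -0.42104928  0.013     ]
[ 0.14846396 -0.40766075  0.013     ]
[ 0.15825989 -0.33007546  0.013     ]
green rail [0.52692765 0.12411516 0.072     ]
green rail r [ 0.51478854 -0.00145227  0.072     ]
case [0.44948865 0.27642911 0.026     ] cup [0.63300297 0.2723649  0.062     ] vial [ 0.64054095 -0.24249779  0.052     ] orange [ 0.42545796 -0.43150707  0.034     ]
wristcam in tool [ 0.06856035  0.00055843 -0.17325742] [[-5.83050563e-04 -9.63162556e-01 -2.68919229e-01]
 [ 9.99999659e-01 -7.19023820e-04  4.07135097e-04]
 [-5.85496611e-04 -2.68918899e-01  9.63162646e-01]] [[349.39210342   0.         320.25108664]
 [  0.         349.39210342 239.1817302 ]
 [  0.           0.           1.        ]]
```

The dock's pad measures 91×55 mm, so the far dock is the right one: pad_mid ≈ (0.614, 0.052), yaw ≈ -4.6°. The meter is at about (0.446, -0.295), yaw 23.4°. I'll turn the tool so its x is the dock's -x, and shut the fingers.

```bash
python3 -m handwheel '[{"travel":[0,0,0],"dr":[0,0,-0.2]},{"travel":[0,0,0],"dr":[0,0,-0.2]},{"travel":[0,0,0],"dr":[0,0,-0.09]}]' -1
cat >> h.py <<'E'
DY=np.radians(-4.6); PM=np.array([.614,.052])
def dock(x,y,z):
    u=np.array([np.cos(DY),np.sin(DY)]); v=np.array([-u[1],u[0]]); return np.r_[PM+(x-.012)*u+y*v,z]
def down(a): # tool down, tool x along world heading a (deg)
    a=np.radians(a); return R.from_matrix(np.array([[np.cos(a),np.sin(a),0],[np.sin(a),-np.cos(a),0],[0,0,-1]]).T)
E
python3 -c "
from h import *
goto(dock(-.05,0,.2),Rt=down(175.4))"
```

```text
time_s: 0.35
eef_pos: [0.1891, 0.5413, 0.1987]
eef_rot: [-0.001, 0.035, 0.999, -0.002]
wrist_force: [0.8, -0.8, 0.3]
opening: 0.603
travel [-2.642e+00 -3.050e+00 -2.000e-03] dr [-0.008 -0.004  0.018]
```

```bash
python3 -m handwheel '[{"travel":[-0.147,-0.17,0],"dr":[0,0,0]},{"travel":[-0.147,-0.17,0],"dr":[0,0,0]},{"travel":[-0.147,-0.17,0],"dr":[0,0,0]},{"travel":[-0.147,-0.17,0],"dr":[0,0,0]},{"travel":[-0.147,-0.17,0],"dr":[0,0,0]},{"travel":[-0.147,-0.17,0],"dr":[0,0,0]},{"travel":[-0.147,-0.17,0],"dr":[0,0,0]},{"travel":[-0.147,-0.17,0],"dr":[0,0,0]},{"travel":[-0.147,-0.17,0],"dr":[0,0,0]},{"travel":[-0.147,-0.17,0],"dr":[0,0,0]},{"travel":[-0.147,-0.17,0],"dr":[0,0,0]},{"travel":[-0.147,-0.17,0],"dr":[0,0,0]},{"travel":[-0.147,-0.17,0],"dr":[0,0,0]},{"travel":[-0.147,-0.17,0],"dr":[0,0,0]},{"travel":[-0.147,-0.17,0],"dr":[0,0,0]},{"travel":[-0.147,-0.17,0],"dr":[0,0,0]},{"travel":[-0.147,-0.17,0],"dr":[0,0,0]},{"travel":[-0.147,-0.17,0],"dr":[0,0,0]}]' -1
python3 -c "
from h import *
goto(dock(-.05,0,.2),Rt=down(175.4))"
```

```text
time_s: 1.85
eef_pos: [0.5623, 0.0381, 0.1918]
eef_rot: [-0.006, 0.028, 1.0, -0.003]
wrist_force: [0.4, 0.0, -0.1]
opening: 0.001
travel [ 0.075  0.121 -0.055] dr [-0.013 -0.024  0.048]
```

```bash
python3 -m handwheel '[{"travel":[0.075,0.121,-0.055],"dr":[-0.013,-0.024,0.048]},{"travel":[0,0,0],"dr":[0,0,0]}]' -1
python3 - <<'E'
from h import *
goto(dock(-.05,0,.045),Rt=down(175.4))
c=viewer.get_calibration("wrist"); im=viewer.camera("wrist")[:,:,::-1].copy()
cv2.imwrite("pics/w1.png",im)
for X in [dock(.012+a*.046,b*.028,.013) for a,b in [(1,1),(1,-1),(-1,-1),(-1,1)]]+[dock(-.08,0,.072)]: print(proj(c,X))
E
```

```text
time_s: 2.02
eef_pos: [0.5549, 0.0498, 0.1964]
eef_rot: [-0.002, 0.045, 0.999, -0.001]
wrist_force: [0.3, 0.6, -0.4]
opening: -0.003
travel [0.018 0.047 1.009] dr [-0.002 -0.008 -0.02 ]
[352.03095058 303.12628454]
[301.83721931 303.62125605]
[299.63637647 223.12629629]
[353.17568239 222.5546559 ]
[327.18729775 185.16135041]
```

View pics/w1.png

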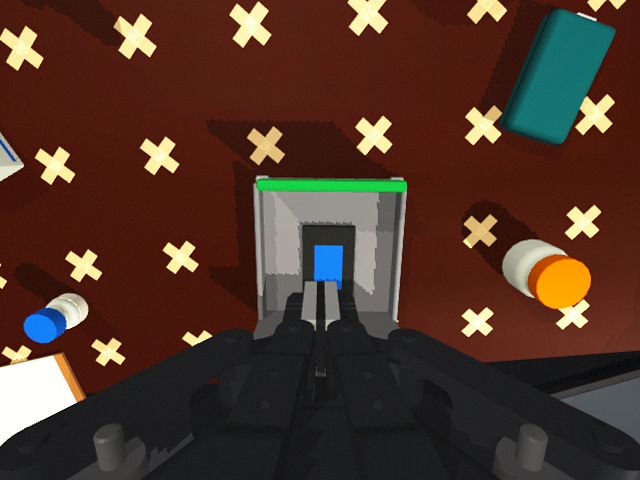

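The wrist view shows the pad's front edge at (302–354, 225) against a predicted (300–353, 223), and the rail at row 185 as predicted. The flap is therefore upright and the estimate is good. I'll go down behind the rail and pull it towards the robot.

```bash
python3 -m handwheel '[{"travel":[0.02,0.04,0.15],"dr":[0,0,0]},{"travel":[0,0,0.17],"dr":[0,0,0]},{"travel":[0,0,0.17],"dr":[0,0,0]},{"travel":[0,0,0.17],"dr":[0,0,0]},{"travel":[0,0,0.17],"dr":[0,0,0]},{"travel":[0,0,0.17],"dr":[0,0,0]},{"travel":[0,0,0],"dr":[0,0,0]}]' -1
python3 -m handwheel '[{"travel":[0.06,0,0],"dr":[0,0,0]},{"travel":[0.06,0,0],"dr":[0,0,0]},{"travel":[0.06,0,0],"dr":[0,0,0]},{"travel":[0.06,0,0],"dr":[0,0,0]},{"travel":[0.06,0,0],"dr":[0,0,0]},{"travel":[0.06,0,0],"dr":[0,0,0]},{"travel":[0.06,0,0],"dr":[0,0,0]},{"travel":[0.06,0,0],"dr":[0,0,0]},{"travel":[0.06,0,0],"dr":[0,0,0]},{"travel":[0,0,0],"dr":[0,0,0]}]' -1
```

```text
time_s: 2.65
eef_pos: [0.5531, 0.0538, 0.0408]
eef_rot: [0.0, 0.042, 0.999, -0.003]
wrist_force: [-1.3, 0.7, -0.7]
opening: 0.002
time_s: 3.48
eef_pos: [0.4666, 0.0615, 0.0453]
eef_rot: [0.002, 0.04, 0.999, -0.003]
wrist_force: [0.3, 0.1, -1.4]
opening: 0.0
```

```bash
python3 -m handwheel '[{"travel":[0,0,-0.25],"dr":[0,0,0]},{"travel":[0,0,-0.25],"dr":[0,0,0]},{"travel":[0,0,-0.25],"dr":[0,0,0]},{"travel":[0,0,-0.25],"dr":[0,0,0]},{"travel":[0,0,0],"dr":[0,0,0]}]' 1
python3 - <<'E'
from h import *
im=viewer.camera("wrist")[:,:,::-1].copy()
cv2.imwrite("pics/w2.png",im)
# path to above the meter
m=np.array([.4457,-.2948]); goto(np.r_[m,.16],Rt=down(203.4))
r=down(203.4); o,p,_=pose(); print("after turning: ",r.inv().apply(np.r_[m,.16]-p)/.15)
E
```

```text
time_s: 3.9
eef_pos: [0.4619, 0.0627, 0.1983]
eef_rot: [-0.002, 0.04, 0.999, -0.003]
wrist_force: [2.5, -0.5, 0.2]
opening: 0.709
travel [-0.095 -2.383  0.25 ] dr [-0.008 -0.016 -0.934]
after turning:  [ 1.03779747 -2.14884322  0.2356901 ]
```

View pics/w2.png

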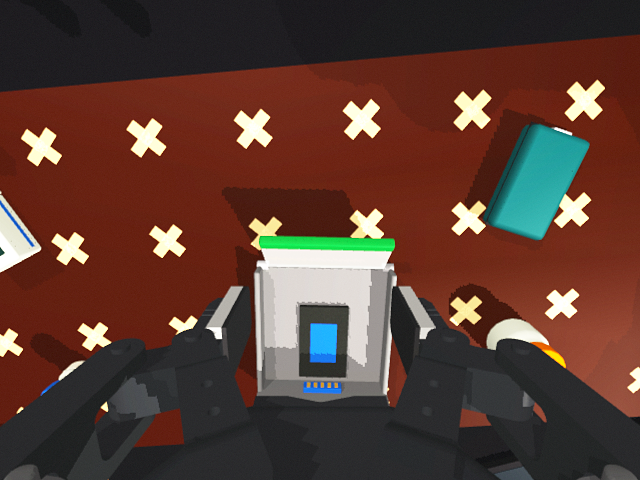

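The flap is partly open (rail at (326,243), hinge row about 268). I'll check whether it's still falling, and re-measure the pad from corners (300,306), (348,306), (346,377), (300,376).

```bash
python3 - <<'E'
from h import *
c=viewer.get_calibration("wrist")
P=[ray(c,q,.013) for q in [(300,376),(346,377),(348,306),(300,306)]]
m=np.mean(P,0); ax=P[0]+P[1]-P[2]-P[3]; print(m,np.degrees(np.arctan2(ax[1],ax[0])),np.linalg.norm(ax)/2,np.linalg.norm(P[3]-P[2]))
Q=[ray(c,q,.008) for q in [(257,268),(394,268)]]; print(Q, ray(c,(322,387),.024))
E
python3 -m handwheel '[{"travel":[0,0,0],"dr":[0,0,0]},{"travel":[0,0,0],"dr":[0,0,0]},{"travel":[0,0,0],"dr":[0,0,0]},{"travel":[0,0,0],"dr":[0,0,0]},{"travel":[0,0,0],"dr":[0,0,0]},{"travel":[0,0,0],"dr":[0,0,0]}]' 1
python3 - <<'E'
from h import *
im=viewer.camera("wrist")
g=(im[:,:,1]>180)&(im[:,:,0]<80)&(im[:,:,2]<120); y,x=np.nonzero(g); print("green rows",y.min(),y.max(),"cols",x.min(),x.max(),len(y))
c=viewer.get_calibration("wrist"); 
for a in (.3,.6,.9,1.2,1.55): print(a, proj(c,dock(-.08-.066*np.sin(a),0,.006+.066*np.cos(a))))
E
```

```text
[0.61253884 0.05391276 0.013     ] -5.217531676281578 0.09110217763951134 0.053463425011620706
[array([ 0.51845959, -0.01178912,  0.008     ]), array([0.53029933, 0.1377974 , 0.008     ])] [0.66369249 0.04813056 0.024     ]
time_s: 4.45
eef_pos: [0.4575, 0.063, 0.19]
eef_rot: [-0.008, 0.04, 0.999, -0.003]
wrist_force: [0.6, 0.1, 0.5]
opening: 1.003
green rows 216 227 cols 265 388 1195
0.3 [322.01402819 275.44398948]
0.6 [322.02103778 253.70412862]
0.9 [322.02949726 234.71217479]
1.2 [322.03819454 220.71055351]
1.55 [322.04726133 212.05373061]
```

```bash
sed -i 's/DY=.*/DY=np.radians(-4.8); PM=np.array([.613,.0533])/' h.py
python3 -m handwheel '[{"travel":[0,0,0],"dr":[0,0.02,-0.23]},{"travel":[0,0,0],"dr":[0,0,-0.23]},{"travel":[0,0,0],"dr":[0,0,-0.23]},{"travel":[0,0,0],"dr":[0,0,-0.23]},{"travel":[0.104,-0.215,0.01],"dr":[0,0,0]},{"travel":[0.104,-0.215,0.01],"dr":[0,0,0]},{"travel":[0.104,-0.215,0.01],"dr":[0,0,0]},{"travel":[0.104,-0.215,0.01],"dr":[0,0,0]},{"travel":[0.104,-0.215,0.01],"dr":[0,0,0]},{"travel":[0.104,-0.215,0.01],"dr":[0,0,0]},{"travel":[0.104,-0.215,0.01],"dr":[0,0,0]},{"travel":[0.104,-0.215,0.01],"dr":[0,0,0]},{"travel":[0.104,-0.215,0.01],"dr":[0,0,0]},{"travel":[0.104,-0.215,0.01],"dr":[0,0,0]},{"travel":[0,0,0],"dr":[0,0,0]}]' 1
python3 - <<'E'
from h import *
m=np.array([.4457,-.2948]); goto(np.r_[m,.12],Rt=down(203.4))
E
```

```text
time_s: 5.75
eef_pos: [0.4454, -0.3084, 0.17]
eef_rot: [-0.016, -0.215, 0.976, 0.003]
wrist_force: [-0.5, 0.3, 0.6]
opening: 1.002
travel [-0.05   0.077  0.333] dr [ 0.022 -0.059  0.048]
```

```bash
python3 -m handwheel '[{"travel":[-0.03,0.08,0.15],"dr":[0.022,-0.059,0.048]},{"travel":[0,0,0.1],"dr":[0,0,0]},{"travel":[0,0,0],"dr":[0,0,0]}]' 1
python3 - <<'E'
from h import *
m=np.array([.4457,-.2948]); goto(np.r_[m,.003],Rt=down(203.4))
c=viewer.get_calibration("wrist"); im=viewer.camera("wrist")[:,:,::-1].copy()
np.savez("w3cal.npz",**c)
cv2.imwrite("pics/w3.png",cv2.resize(im[110:410,120:520],None,fx=2,fy=2))
E
```

```text
time_s: 6.0
eef_pos: [0.4432, -0.2988, 0.1308]
eef_rot: [0.001, -0.199, 0.98, -0.0]
wrist_force: [-1.3, 0.2, 0.6]
opening: 0.999
travel [-0.024  0.018  0.852] dr [-0.001  0.003 -0.015]
```

View pics/w3.png

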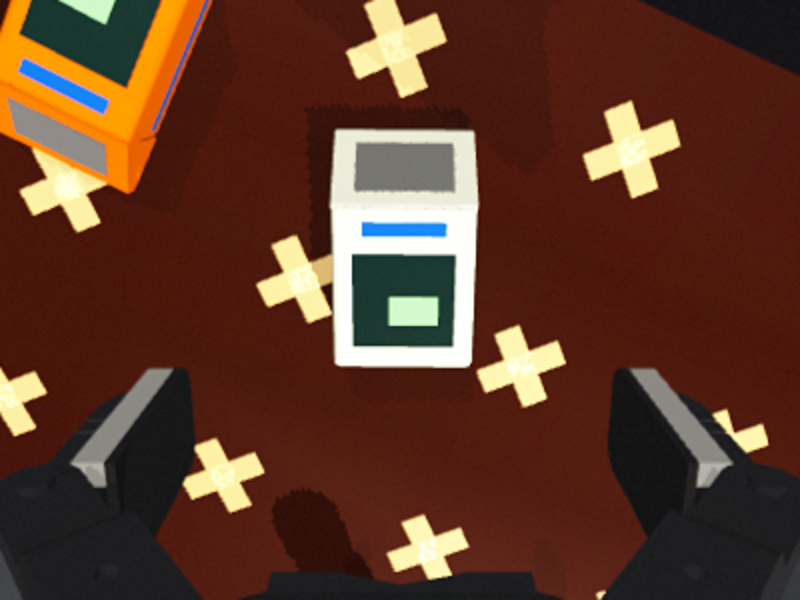

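The meter is squarely between the open fingers. In the crop its flat-end top edge runs (335,365)–(471,365), the slope's top edge (331,207)–(478,207) and the slope's bottom edge (335,130)–(474,130).

```bash
python3 - <<'E'
from h import *
c=dict(np.load("w3cal.npz"))
f=lambda x,y,z:ray(c,(x/2+120,y/2+110),z)
A=[f(335,366,.034),f(471,366,.034)];B=[f(331,207,.034),f(478,207,.034)];C=[f(335,130,.008),f(474,130,.008)]
a,b,d=[np.mean(q,0)[:2] for q in (A,B,C)]
u=a-d;print(a,b,d,"L",np.linalg.norm(u),np.linalg.norm(a-b),"yaw",np.degrees(np.arctan2(u[1],u[0])), "B",np.degrees(np.arctan2(*(B[0]-B[1])[1::-1])))
u/=np.linalg.norm(u); m=np.mean([a-u*.048,b+u*.022,d+u*.048],0); print(m)
goto(np.r_[m,.004],Rt=down(np.degrees(np.arctan2(u[1],u[0]))+180))
E
```

```text
[ 0.49268377 -0.27583644] [ 0.42996948 -0.30180242] [ 0.40461633 -0.31241823] L 0.09536299790121064 0.06787720073899613 yaw 22.557204151313943 B -67.06725384804848
[ 0.44919551 -0.29387259]
travel [-0.046  0.014  0.851] dr [-0.001  0.003  0.015]
```

```bash
python3 -m handwheel '[{"travel":[-0.046,0.014,0.13],"dr":[0,0,0.015]},{"travel":[0,0,0.13],"dr":[0,0,0]},{"travel":[0,0,0.13],"dr":[0,0,0]},{"travel":[0,0,0.13],"dr":[0,0,0]},{"travel":[0,0,0.13],"dr":[0,0,0]},{"travel":[0,0,0.1],"dr":[0,0,0]},{"travel":[0,0,0],"dr":[0,0,0]}]' 1
python3 - <<'E'
from h import *
goto([.4492,-.2939,.004],Rt=down(202.7))
E
```

```text
time_s: 6.63
eef_pos: [0.4556, -0.2953, 0.0231]
eef_rot: [0.004, -0.198, 0.98, -0.004]
wrist_force: [-0.4, 0.9, -0.2]
opening: 0.995
travel [0.036 0.027 0.127] dr [-0.019  0.01   0.004]
```

```bash
python3 -m handwheel '[{"travel":[0.036,0.027,0.07],"dr":[-0.019,0.01,0]},{"travel":[0,0,0.05],"dr":[0,0,0]},{"travel":[0,0,0],"dr":[0,0,0]}]' 1
python3 -m handwheel '[{"travel":[0,0,0],"dr":[0,0,0]},{"travel":[0,0,-0.005],"dr":[0,0,0]},{"travel":[0,0,-0.005],"dr":[0,0,0]},{"travel":[0,0,-0.005],"dr":[0,0,0]},{"travel":[0,0,0],"dr":[0,0,0]}]' -1
python3 - <<'E'
from h import *
goto([.4492,-.2939,.004],Rt=down(202.7))
E
```

```text
time_s: 6.88
eef_pos: [0.4506, -0.2943, 0.0064]
eef_rot: [0.0, -0.199, 0.98, -0.001]
wrist_force: [0.0, 0.7, 0.4]
opening: 1.003
time_s: 7.3
eef_pos: [0.4523, -0.296, 0.0118]
eef_rot: [0.002, -0.199, 0.98, -0.003]
wrist_force: [-0.4, -0.2, -0.0]
opening: 0.301
travel [0.013 0.021 0.052] dr [-0.012  0.004  0.008]
```

```bash
python3 -m handwheel '[{"travel":[0,0,0],"dr":[0,0,0]}]' -1
python3 - <<'E'
from h import *
im=viewer.camera("wrist")[:,:,::-1].copy()
cv2.imwrite("pics/w4.png",im)
E
```

```text
time_s: 7.38
eef_pos: [0.4525, -0.2963, 0.0123]
eef_rot: [0.002, -0.199, 0.98, -0.003]
wrist_force: [-0.8, -1.1, -0.2]
opening: 0.141
```

View pics/w4.png

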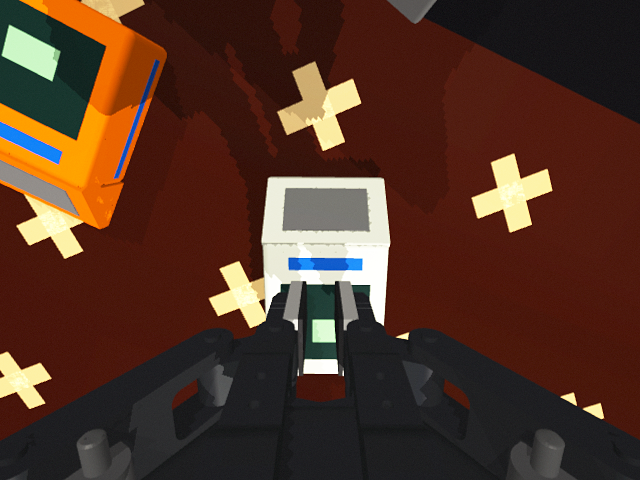

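The fingers shut above the meter: tips at about row 282 over its screen, and no force felt. In this view the tips project about 30 mm (shut) to 43 mm (open) behind the reported TCP, so the reported z reads about 30 mm too low. I'll reopen and go lower in steps, watching the force.

```bash
python3 -m handwheel '[{"travel":[0.013,0.021,0],"dr":[-0.012,0.004,0.008]},{"travel":[0,0,0],"dr":[0,0,0]},{"travel":[0,0,0],"dr":[0,0,0]},{"travel":[0,0,0],"dr":[0,0,0]},{"travel":[0,0,0],"dr":[0,0,0]},{"travel":[0,0,0],"dr":[0,0,0]},{"travel":[0,0,0],"dr":[0,0,0]}]' 1
python3 -m handwheel '[{"travel":[0,0,0.05],"dr":[0,0,0]},{"travel":[0,0,0.03],"dr":[0,0,0]},{"travel":[0,0,0],"dr":[0,0,0]}]' 1
python3 - <<'E'
from h import *
goto([.4492,-.2939,-.027],Rt=down(202.7))
c=viewer.get_calibration("wrist"); im=viewer.camera("wrist")[:,:,::-1].copy()
cv2.imwrite("pics/w5.png",im[100:480])
E
```

```text
time_s: 8.02
eef_pos: [0.4491, -0.2939, 0.0123]
eef_rot: [0.0, -0.197, 0.98, -0.0]
wrist_force: [0.5, 0.1, -0.3]
opening: 0.997
time_s: 8.27
eef_pos: [0.4493, -0.2941, -0.0006]
eef_rot: [0.0, -0.197, 0.98, -0.0]
wrist_force: [0.5, 0.7, 0.1]
opening: 1.0
travel [0.    0.002 0.176] dr [-0.002  0.001 -0.001]
```

View pics/w5.png

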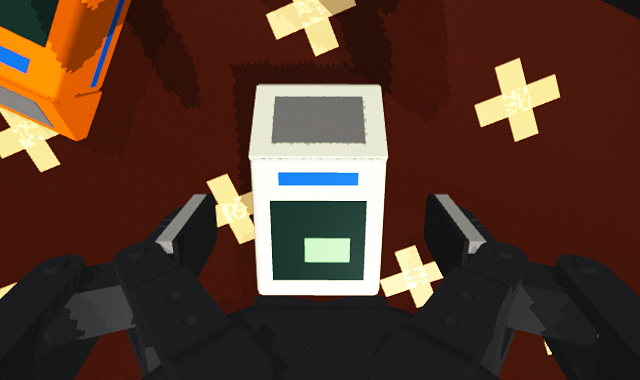

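The open tips straddle the meter (tips at cols 207 and 428, meter 250–388) but are still above its top. I'll keep going down to about -0.027 reported.

```bash
python3 -m handwheel '[{"travel":[0,0,0.06],"dr":[0,0,0]},{"travel":[0,0,0.06],"dr":[0,0,0]},{"travel":[0,0,0.04],"dr":[0,0,0]},{"travel":[0,0,0],"dr":[0,0,0]}]' 1
python3 -m handwheel '[{"travel":[0,0,0],"dr":[0,0,0]},{"travel":[0,0,0],"dr":[0,0,0]},{"travel":[0,0,0],"dr":[0,0,0]},{"travel":[0,0,0],"dr":[0,0,0]},{"travel":[0,0,0],"dr":[0,0,0]},{"travel":[0,0,0],"dr":[0,0,0]}]' -1
```

```text
time_s: 8.65
eef_pos: [0.4492, -0.2939, -0.0272]
eef_rot: [0.0, -0.197, 0.98, -0.0]
wrist_force: [0.4, 0.6, -0.4]
opening: 1.0
time_s: 9.15
eef_pos: [0.4488, -0.2935, -0.0278]
eef_rot: [-0.0, -0.197, 0.98, 0.0]
wrist_force: [-0.2, 0.5, -2.7]
opening: 0.668
```

Gripped at 57 mm opening. I'll lift and plan the carry.

```bash
python3 -m handwheel '[{"travel":[0,0,-0.1],"dr":[0,0,0]},{"travel":[0,0,-0.16],"dr":[0,0,0]},{"travel":[0,0,-0.16],"dr":[0,0,0]},{"travel":[0,0,-0.16],"dr":[0,0,0]},{"travel":[0,0,-0.16],"dr":[0,0,0]},{"travel":[0,0,0],"dr":[0,0,0.2]},{"travel":[0,0,0],"dr":[0,0,0.2]},{"travel":[0,0,0],"dr":[0,0,0.2]},{"travel":[0,0,0],"dr":[0,0,0.2]},{"travel":[0,0,0],"dr":[0,0,0.1]},{"travel":[0,0,0],"dr":[0,0,0]}]' -1
python3 - <<'E'
from h import *
goto(dock(.004,0,.09),Rt=down(175.2))
E
```

```text
time_s: 10.07
eef_pos: [0.4467, -0.2912, 0.0874]
eef_rot: [-0.002, 0.049, 0.999, 0.002]
wrist_force: [-0.0, -0.4, -2.2]
opening: 0.667
travel [-0.826  2.393 -0.012] dr [ 0.007 -0.008 -0.027]
```

```bash
python3 -m handwheel '[{"travel":[-0.059,0.171,-0.004],"dr":[0,0,0]},{"travel":[-0.059,0.171,-0.004],"dr":[0,0,0]},{"travel":[-0.059,0.171,-0.004],"dr":[0,0,0]},{"travel":[-0.059,0.171,-0.004],"dr":[0,0,0]},{"travel":[-0.059,0.171,-0.004],"dr":[0,0,0]},{"travel":[-0.059,0.171,-0.004],"dr":[0,0,0]},{"travel":[-0.059,0.171,-0.004],"dr":[0,0,0]},{"travel":[-0.059,0.171,-0.004],"dr":[0,0,0]},{"travel":[-0.059,0.171,-0.004],"dr":[0,0,0]},{"travel":[-0.059,0.171,-0.004],"dr":[0,0,0]},{"travel":[-0.059,0.171,-0.004],"dr":[0,0,0]},{"travel":[-0.059,0.171,-0.004],"dr":[0,0,0]},{"travel":[-0.059,0.171,-0.004],"dr":[0,0,0]},{"travel":[-0.059,0.171,-0.004],"dr":[0,0,0]},{"travel":[0,0,0],"dr":[0,0,0]},{"travel":[0,0,0],"dr":[0,0,0]}]' -1
python3 - <<'E'
from h import *
goto(dock(.004,0,.09),Rt=down(175.2))
c=viewer.get_calibration("wrist"); im=viewer.camera("wrist")[:,:,::-1].copy(); np.savez("w6cal.npz",**c)
cv2.imwrite("pics/w6.png",cv2.resize(im[110:410,120:520],None,fx=2,fy=2))
for a in (1.2,1.4,1.55): print(a, [np.round(2*(proj(c,dock(-.08-.066*np.sin(a),y,.006+.066*np.cos(a)))-[120,110])) for y in (-.064,.064)])
E
```

```text
time_s: 11.4
eef_pos: [0.6043, 0.0726, 0.0935]
eef_rot: [-0.004, 0.034, 0.999, 0.002]
wrist_force: [0.3, 1.0, -2.9]
opening: 0.669
travel [-0.014 -0.123  0.022] dr [ 0.008 -0.016  0.03 ]
1.2 [array([ 128., -199.]), array([ 556., -191.])]
1.4 [array([ 142., -197.]), array([ 548., -190.])]
1.55 [array([ 152., -189.]), array([ 542., -182.])]
```

View pics/w6.png

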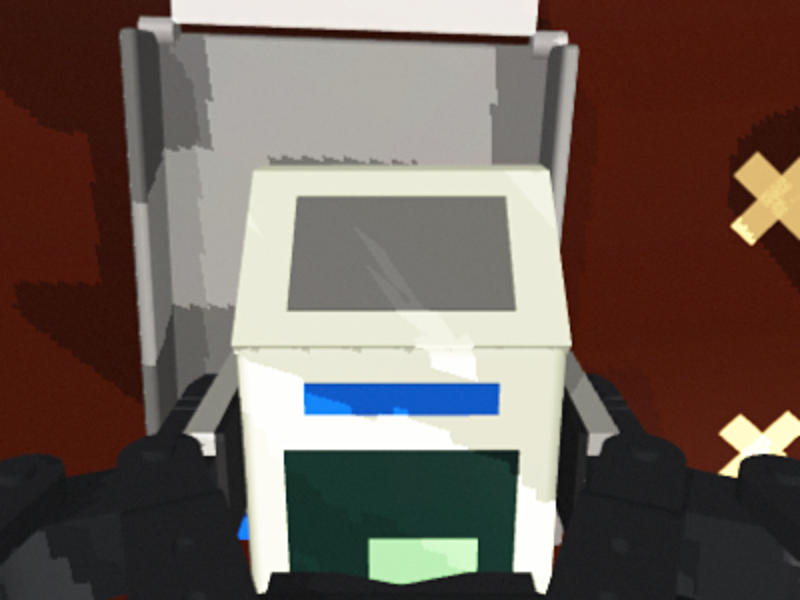

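```bash
python3 - <<'E'
from h import *
c=dict(np.load("w6cal.npz")); f=lambda x,y,z:ray(c,(x/2+120,y/2+110),z)
a,b=f(137,30,.03),f(565,45,.03); v=b-a; m=(a+b)/2
print("cheeks",a,b,np.linalg.norm(v),"yaw",np.degrees(np.arctan2(-v[0],v[1])), "mid in dock", R.from_rotvec([0,0,-DY]).apply(m-dock(0,0,0)))
o,p,r=pose(); K=c["camera_matrix"]
for l,rr in [((233,348),(571,348)),((252,168),(547,168))]:
    d=K[0,0]*2*.058/(rr[0]-l[0]); px=np.array([(l[0]+rr[0])/4+120,l[1]/2+110,1]); X=c["R"].T@(np.linalg.inv(K)@px*d-c["t"]); print("meter pt in tool",r.inv().apply(X-p), X)
im=viewer.camera("wrist"); g=(im[:,:,1]>150)&(im[:,:,0]<90)&(im[:,:,2]<130); y,x=np.nonzero(g[:150]); print("green",len(y), y.min() if len(y) else '', y.max() if len(y) else '', x.min(),x.max())
E
```

```text
cheeks [ 0.51944775 -0.00577205  0.03      ] [0.53358558 0.13211447 0.03      ] 0.13860942034062654 yaw -5.854209847236474 mid in dock [-0.07500603  0.00259985  0.03      ]
meter pt in tool [ 0.02119107  0.00100372 -0.06189648] [0.58357566 0.07469915 0.15554447]
meter pt in tool [ 0.04841412  0.00054291 -0.03614442] [0.55617908 0.07625415 0.13002026]
green 3676 20 46 200 395
```

The meter sits centred in the grip, its underside about 28 mm above the reported TCP. The flap rail's rows and width fit lying flat. I'll refine the dock yaw to -5.4° and go to the pre-place pose.

```bash
sed -i 's/DY=.*/DY=np.radians(-5.4); PM=np.array([.6132,.0537])/' h.py
python3 - <<'E'
from h import *
goto(dock(.005,0,.03),Rt=down(174.6))
E
python3 -m handwheel '[{"travel":[-0.01,-0.06,0.02],"dr":[0.008,-0.016,0.04]},{"travel":[-0.005,-0.06,0.08],"dr":[0,0,0.01]},{"travel":[0,0,0.1],"dr":[0,0,0]},{"travel":[0,0,0.1],"dr":[0,0,0]},{"travel":[0,0,0],"dr":[0,0,0]},{"travel":[0,0,0],"dr":[0,0,0]}]' -1
python3 - <<'E'
from h import *
goto(dock(.005,0,-.008),Rt=down(174.6))
E
```

```text
travel [-0.027 -0.116  0.423] dr [ 0.008 -0.016  0.045]
time_s: 12.0
eef_pos: [0.6029, 0.0428, 0.0444]
eef_rot: [0.0, 0.053, 0.999, -0.001]
wrist_force: [-0.1, -0.3, -2.1]
opening: 0.666
travel [-0.014  0.08   0.349] dr [-0.005  0.    -0.024]
```

```bash
python3 -m handwheel '[{"travel":[-0.014,0.05,0.03],"dr":[-0.005,0,-0.02]},{"travel":[0,0.015,0.05],"dr":[0,0,0]},{"travel":[0,0,0.05],"dr":[0,0,0]},{"travel":[0,0,0.05],"dr":[0,0,0]},{"travel":[0,0,0],"dr":[0,0,0]},{"travel":[0,0,0],"dr":[0,0,0]}]' -1
python3 - <<'E'
from h import *
goto(dock(.005,0,-.008),Rt=down(174.6))
E
```

```text
time_s: 12.5
eef_pos: [0.607, 0.051, 0.0157]
eef_rot: [0.001, 0.049, 0.999, -0.0]
wrist_force: [-0.1, -0.2, -1.8]
opening: 0.663
travel [0.008 0.022 0.158] dr [-0.     0.004 -0.007]
```

```bash
python3 -m handwheel '[{"travel":[0.004,0.018,0.05],"dr":[0,0,0]},{"travel":[0.004,0.002,0.05],"dr":[0,0,0]},{"travel":[0,0,0.05],"dr":[0,0,0]},{"travel":[0,0,0],"dr":[0,0,0]},{"travel":[0,0,0],"dr":[0,0,0]}]' -1
python3 - <<'E'
from h import *
goto(dock(.005,0,-.015),Rt=down(174.6))
c=viewer.get_calibration("wrist"); im=viewer.camera("wrist")[:,:,::-1].copy(); np.savez("w7cal.npz",**c)
im2=viewer.camera("scene")[:,:,::-1]
v=np.zeros((600,800,3),np.uint8); v[:360]=cv2.resize(im[:288],(800,360)); v[360:,:400]=cv2.resize(im2[250:410,200:380],(400,240)) if 0 else cv2.resize(im2[255:405,200:400],(400,240))
cv2.imwrite("pics/w7.png",v)
E
```

```text
time_s: 12.92
eef_pos: [0.6064, 0.055, -0.0088]
eef_rot: [0.001, 0.048, 0.999, -0.0]
wrist_force: [0.6, 0.0, -1.6]
opening: 0.673
travel [ 0.001 -0.004  0.041] dr [-0.     0.005 -0.005]
```

View pics/w7.png

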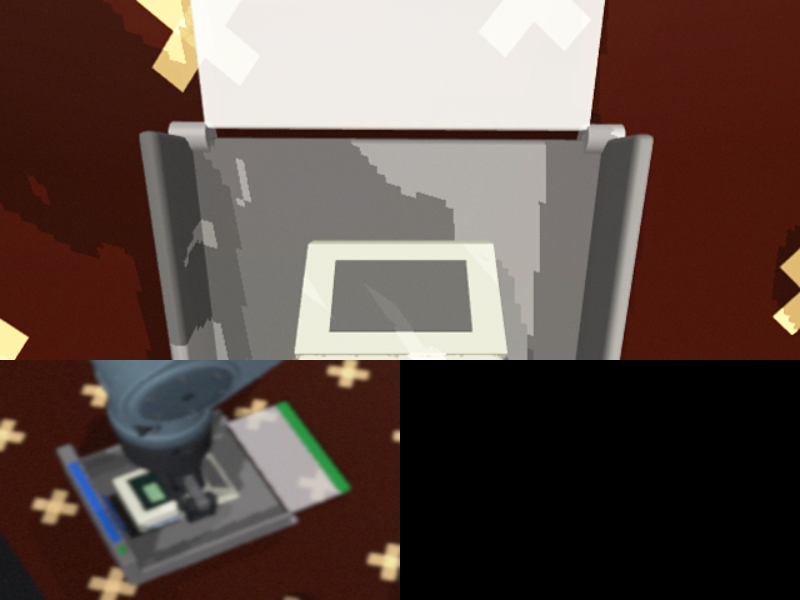

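The flap is flat, and the meter is centred and square over the pad (slope edge centre col 401, cheek centre about 398), screen up with its slope towards the flap. I'll lower it onto the pad, then move it forward.

```bash
python3 -m handwheel '[{"travel":[0,0,0.02],"dr":[0,0.005,-0.005]},{"travel":[0,0,0.018],"dr":[0,0,0]},{"travel":[0,0,0],"dr":[0,0,0]},{"travel":[0,0,0],"dr":[0,0,0]}]' -1
python3 -m handwheel '[{"travel":[-0.02,0,0],"dr":[0,0,0]},{"travel":[-0.02,0,0],"dr":[0,0,0]},{"travel":[0,0,0],"dr":[0,0,0]}]' -1
```

```text
time_s: 13.35
eef_pos: [0.6074, 0.0547, -0.0138]
eef_rot: [0.001, 0.047, 0.999, -0.0]
wrist_force: [0.4, -0.0, -1.6]
opening: 0.668
time_s: 13.6
eef_pos: [0.6142, 0.0539, -0.0134]
eef_rot: [0.001, 0.047, 0.999, -0.0]
wrist_force: [0.5, 0.8, -3.1]
opening: 0.669
```

```bash
python3 -m handwheel '[{"travel":[0,0,0.02],"dr":[0,0,0]},{"travel":[0,0,0],"dr":[0,0,0]}]' -1
python3 -m handwheel '[{"travel":[-0.015,0,0.012],"dr":[0,0,0]},{"travel":[0,0,0],"dr":[0,0,0]}]' -1
python3 -m handwheel '[{"travel":[-0.015,0,0.012],"dr":[0,0,0]},{"travel":[-0.015,0,0.012],"dr":[0,0,0]}]' -1
python3 -c "
from h import *
goto(dock(.018,0,-.019),Rt=down(174.6))"
```

```text
time_s: 13.77
eef_pos: [0.615, 0.0539, -0.0158]
eef_rot: [0.002, 0.047, 0.999, -0.0]
wrist_force: [-2.1, 0.4, 2.5]
opening: 0.669
time_s: 13.93
eef_pos: [0.6174, 0.0538, -0.0169]
eef_rot: [0.001, 0.047, 0.999, -0.0]
wrist_force: [-1.2, -0.7, 4.0]
opening: 0.665
time_s: 14.1
eef_pos: [0.6194, 0.0537, -0.0192]
eef_rot: [-0.002, 0.047, 0.999, -0.0]
wrist_force: [-21.8, -0.0, 31.6]
opening: 0.67
travel [ 0.001 -0.004 -0.001] dr [-0.001 -0.006  0.   ]
```

```bash
python3 -m handwheel '[{"travel":[-0.01,0,-0.003],"dr":[0,0,0]}]' -1
python3 -m handwheel '[{"travel":[-0.015,0,-0.003],"dr":[0,0,0]}]' -1
python3 -m handwheel '[{"travel":[-0.015,0,0.005],"dr":[0,0,0]}]' -1
```

```text
time_s: 14.18
eef_pos: [0.6191, 0.0537, -0.0185]
eef_rot: [-0.004, 0.047, 0.999, -0.0]
wrist_force: [-6.2, -0.7, 3.6]
opening: 0.671
time_s: 14.27
eef_pos: [0.6194, 0.0537, -0.0183]
eef_rot: [-0.006, 0.047, 0.999, -0.0]
wrist_force: [-7.8, -0.3, 4.5]
opening: 0.669
time_s: 14.35
eef_pos: [0.6201, 0.0536, -0.019]
eef_rot: [-0.008, 0.047, 0.999, -0.0]
wrist_force: [-9.1, 1.3, 9.4]
opening: 0.669
```

```bash
python3 -c "
from h import *
goto(dock(.018,0,-.019),Rt=down(174.6))"
python3 -m handwheel '[{"travel":[-0.02,0,0.012],"dr":[0,-0.03,0]}]' -1
python3 -m handwheel '[{"travel":[-0.02,0,0.014],"dr":[0,-0.03,0]}]' -1
python3 -m handwheel '[{"travel":[-0.02,0,0.014],"dr":[0,-0.02,0]}]' -1
python3 -c "
from h import *
goto(dock(.018,0,-.019),Rt=down(174.6))"
```

```text
travel [ 0.006 -0.004  0.   ] dr [-0.002 -0.029  0.001]
time_s: 14.43
eef_pos: [0.6208, 0.0535, -0.0193]
eef_rot: [-0.003, 0.047, 0.999, -0.001]
wrist_force: [-24.2, 0.4, 39.4]
opening: 0.668
time_s: 14.52
eef_pos: [0.6212, 0.0535, -0.0192]
eef_rot: [0.002, 0.047, 0.999, -0.001]
wrist_force: [-22.8, -0.2, 35.3]
opening: 0.668
time_s: 14.6
eef_pos: [0.6213, 0.0534, -0.0192]
eef_rot: [0.004, 0.046, 0.999, -0.001]
wrist_force: [-20.3, -0.5, 28.6]
opening: 0.669
travel [ 0.014 -0.003 -0.001] dr [-0.005  0.015  0.003]
```

```bash
python3 -m handwheel '[{"travel":[-0.02,0,0.0],"dr":[0,0.012,0]}]' -1
python3 -m handwheel '[{"travel":[-0.025,0,0.0],"dr":[0,0,0]}]' -1
python3 -m handwheel '[{"travel":[-0.03,0,0.002],"dr":[0,-0.005,0]}]' -1
python3 -m handwheel '[{"travel":[-0.03,0,0.004],"dr":[0,-0.005,0]}]' -1
python3 -c "
from h import *
goto(dock(.018,0,-.019),Rt=down(174.6))"
```

```text
time_s: 14.68
eef_pos: [0.6213, 0.0535, -0.0185]
eef_rot: [-0.002, 0.046, 0.999, -0.001]
wrist_force: [-8.1, -0.4, 3.9]
opening: 0.666
time_s: 14.77
eef_pos: [0.6225, 0.0534, -0.0184]
eef_rot: [-0.005, 0.046, 0.999, -0.001]
wrist_force: [-10.9, -0.3, 6.1]
opening: 0.673
time_s: 14.85
eef_pos: [0.6225, 0.0534, -0.0191]
eef_rot: [-0.008, 0.046, 0.999, -0.001]
wrist_force: [-24.2, 0.0, 20.2]
opening: 0.667
time_s: 14.93
eef_pos: [0.6222, 0.0534, -0.0192]
eef_rot: [-0.012, 0.046, 0.999, -0.001]
wrist_force: [-27.6, 0.3, 31.8]
opening: 0.67
travel [ 0.02  -0.004 -0.001] dr [-0.008 -0.047  0.003]
```

```bash
python3 -m handwheel '[{"travel":[-0.02,0,-0.002],"dr":[0,-0.05,0]}]' -1
python3 -m handwheel '[{"travel":[-0.035,0,-0.002],"dr":[0,-0.03,0]}]' -1
python3 -m handwheel '[{"travel":[-0.035,0,0.0],"dr":[0,-0.02,0]}]' -1
python3 -m handwheel '[{"travel":[-0.035,0,0.002],"dr":[0,-0.02,0]}]' -1
python3 -c "
from h import *
goto(dock(.018,0,-.019),Rt=down(174.6))"
```

```text
time_s: 15.02
eef_pos: [0.6228, 0.0533, -0.019]
eef_rot: [-0.002, 0.046, 0.999, -0.002]
wrist_force: [-3.4, -0.1, 2.8]
opening: 0.667
time_s: 15.1
eef_pos: [0.6235, 0.0533, -0.0191]
eef_rot: [0.001, 0.046, 0.999, -0.002]
wrist_force: [-23.2, -0.5, 18.6]
opening: 0.666
time_s: 15.18
eef_pos: [0.6235, 0.0533, -0.0192]
eef_rot: [0.001, 0.046, 0.999, -0.003]
wrist_force: [-24.2, 0.1, 24.5]
opening: 0.67
time_s: 15.27
eef_pos: [0.6234, 0.0533, -0.0192]
eef_rot: [0.0, 0.046, 0.999, -0.003]
wrist_force: [-23.4, -0.5, 25.6]
opening: 0.669
travel [ 0.028 -0.004 -0.001] dr [-0.01   0.002  0.003]
```

Both directions stall hard, but pad friction could mimic the bar's end stop, so I'll check for slip in the grip and the true meter position.

```bash
python3 - <<'E'
from h import *
c=viewer.get_calibration("wrist"); im=viewer.camera("wrist")[:,:,::-1].copy(); np.savez("w8cal.npz",**c)
s=viewer.camera("scene")[:,:,::-1]; cv2.imwrite("pics/s8raw.png",s)
v=np.zeros((600,800,3),np.uint8); v[:400]=cv2.resize(im[90:290,120:520],(800,400)); v[400:,:320]=cv2.resize(s[285:385,220:380],(320,200))
cv2.imwrite("pics/w8raw.png",im); cv2.imwrite("pics/w8.png",v); print(pose()[0]["wrist_force"],pose()[1])
E
```

```text
[-22.52211273  -0.43464365  23.26219337] [ 0.62342647  0.05333615 -0.01913857]
```

View pics/w8.png

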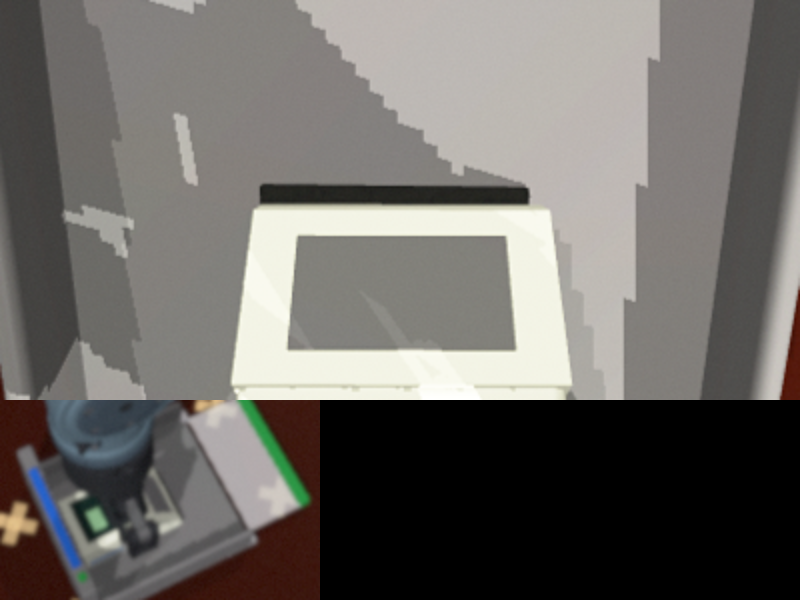

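```bash
python3 - <<'E'
from h import *
c=dict(np.load("w8cal.npz")); im=cv2.imread("pics/w8raw.png").astype(int)
print([(r,*im[r,300:335].mean(0).round()) for r in range(178,200)])
D=R.from_rotvec([0,0,-DY])
for n,q,z in [("pad front",(317,182),.009),("meter base",(320,192.5),.009),("slope bottom",(320,194),.017)]: print(n, D.apply(ray(c,q,z)-dock(0,0,0)))
E
```

```text
[(178, np.float64(126.0), np.float64(129.0), np.float64(132.0)), (179, np.float64(126.0), np.float64(129.0), np.float64(131.0)), (180, np.float64(126.0), np.float64(129.0), np.float64(132.0)), (181, np.float64(128.0), np.float64(131.0), np.float64(134.0)), (182, np.float64(107.0), np.float64(110.0), np.float64(112.0)), (183, np.float64(28.0), np.float64(31.0), np.float64(31.0)), (184, np.float64(31.0), np.float64(35.0), np.float64(35.0)), (185, np.float64(32.0), np.float64(36.0), np.float64(36.0)), (186, np.float64(33.0), np.float64(36.0), np.float64(37.0)), (187, np.float64(33.0), np.float64(37.0), np.float64(37.0)), (188, np.float64(33.0), np.float64(38.0), np.float64(38.0)), (189, np.float64(32.0), np.float64(37.0), np.float64(37.0)), (190, np.float64(30.0), np.float64(34.0), np.float64(34.0)), (191, np.float64(45.0), np.float64(52.0), np.float64(51.0)), (192, np.float64(121.0), np.float64(138.0), np.float64(139.0)), (193, np.float64(182.0), np.float64(205.0), np.float64(205.0)), (194, np.float64(192.0), np.float64(217.0), np.float64(217.0)), (195, np.float64(226.0), np.float64(241.0), np.float64(241.0)), (196, np.float64(231.0), np.float64(244.0), np.float64(244.0)), (197, np.float64(230.0), np.float64(244.0), np.float64(243.0)), (198, np.float64(230.0), np.float64(244.0), np.float64(243.0)), (199, np.float64(230.0), np.float64(244.0), np.float64(243.0))]
pad front [-3.01674614e-02  3.52341785e-05  9.00000000e-03]
meter base [-0.02583707  0.00127533  0.009     ]
slope bottom [-0.0263809   0.00131928  0.017     ]
```

The pad's front edge shows 4.3 mm in front of the meter's base. That puts the meter's centre at dock x ≈ 18.3 mm, where fully in is 18, with no slip in the grip. One more forward push with the down force lightened will make sure, and then I'll settle into the final hold.

```bash
python3 -m handwheel '[{"travel":[-0.03,0,-0.006],"dr":[0,-0.01,0]}]' -1
python3 -m handwheel '[{"travel":[-0.04,0,-0.006],"dr":[0,-0.02,0]}]' -1
python3 -m handwheel '[{"travel":[-0.04,0,-0.004],"dr":[0,-0.02,0]}]' -1
python3 -m handwheel '[{"travel":[-0.035,0,0.004],"dr":[0,-0.02,0]},{"travel":[-0.035,0,0.004],"dr":[0,-0.02,0]}]' -1
python3 -m handwheel '[{"travel":[-0.035,0,0.004],"dr":[0,-0.02,0]}]' -1
python3 - <<'E'
from h import *
goto(dock(.018,0,-.019),Rt=down(174.6))
c=viewer.get_calibration("wrist"); im=viewer.camera("wrist").astype(int); col=im[:,300:335].mean((1,2))
print(col[178:198].round()); print(pose()[0]["wrist_force"])
E
```

```text
time_s: 15.45
eef_pos: [0.6232, 0.0533, -0.0189]
eef_rot: [-0.002, 0.046, 0.999, -0.003]
wrist_force: [-10.8, -1.0, 1.5]
opening: 0.666
time_s: 15.53
eef_pos: [0.6231, 0.0533, -0.0191]
eef_rot: [-0.003, 0.046, 0.999, -0.003]
wrist_force: [-23.8, -0.2, 17.1]
opening: 0.668
time_s: 15.62
eef_pos: [0.623, 0.0533, -0.0191]
eef_rot: [-0.004, 0.047, 0.999, -0.003]
wrist_force: [-23.3, -0.4, 20.9]
opening: 0.669
time_s: 15.78
eef_pos: [0.6229, 0.0533, -0.0192]
eef_rot: [-0.005, 0.047, 0.999, -0.003]
wrist_force: [-25.3, -0.0, 25.3]
opening: 0.668
time_s: 15.87
eef_pos: [0.6229, 0.0533, -0.0192]
eef_rot: [-0.006, 0.047, 0.999, -0.004]
wrist_force: [-24.7, -0.5, 24.0]
opening: 0.667
travel [ 0.025 -0.003 -0.001] dr [-0.015 -0.021  0.001]
[129. 128. 129. 131. 115.  51.  33.  34.  35.  36.  36.  36.  33.  36.
 119. 198. 202. 229. 240. 239.]
[-24.93143044   0.17415301  25.66522305]
```

Lightening the down force gives no further forward travel, so it's the bar's end stop. z is also firmly bottomed at -0.0192, and the hold is steady. Handing in.

```bash
python3 -c "
from bench import ctrl
print(ctrl.hand_in()); o=ctrl.get_obs(); print(o['time_s'],o['wrist_force'],o['eef_pos'],o['opening'])"
```

```text
the job is handed in; nothing more can be done
None
the job is handed in; nothing more can be done
```

I folded the flap down and set the meter on the pad, screen up, flat end to the fence and slope to the flap. Keeping my grip on it, I pushed it forward and down to both stops and handed in at about 16 s with the push still on.

**Last checks**
- **Contact bar:** the last wrist picture put the meter's centre at about dock x 18.3 mm, where 18 mm is fully in. Easing the down force gave no further forward travel. I could not see the bar itself under the gripper.
- **Charging pad:** the height stopped changing under load, so I take the pad to be fully down.
- **Hold:** the push was steady at about 25 N back and 25 N up, against the 6.3 N and 8.5 N the springs need.
- **Meter in the grip:** it had not slipped and sat about 1 mm off the pad's centre line.
- **Flap and loose things:** the flap was flat in the last pictures. I moved nothing near the case, cup or vial, but did not measure them again at the end.

**What disagreed**
- **First grasp:** it closed above the meter without touching it. The reported tool height reads about 30 mm lower than the real fingertips, so I measured the offset in the wrist view and grasped again.
- **Dock position:** my camera estimate was about 4 mm off along the dock's x. I judged the final position from the meter against the pad's edge instead.

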